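# Shut and lock the lathe's sliding chip guard

## Robot

A 6-joint arm with a two-finger parallel gripper is mounted at the origin on the work surface. World frame = base frame: x ahead of the robot, y to its left, z up, the work surface at z = 0. Lengths are in m, angles in rad, forces in N, time in s.
With the tool pointing down it reaches from about 0.3 to 0.825 m from the base axis. Payload 5.4 kg.
Tool frame: the origin (TCP) lies midway between the tips of the shut fingers; the grasp point (between the pads) lies 19 mm behind it; z points along the fingers, y is the direction in which the jaws open and shut (so a half turn about z gives the same grasp; the last joint's range is limited). The gripper opens to 92 mm and grips with 3 to 60 N. Pads are 20 mm wide; open, the fingers measure 128 mm over their backs; the gripper's body (75 mm by 189 mm) begins 69 mm behind the grasp point.
Start: joints at [-1.337, 0.158, 1.597, -0, 1.386, -0.21], TCP at [0.247, -0.519, 0.215] pointing down, gripper open.
Joint ranges: [-2.91, 2.91], [-0.94, 2.29], [0.18, 2.7], [-1.29, 4.43], [0.17, 2.64], [-3, 3]. Speed limits (rad/s): [2.57, 2.57, 3.14, 3.14, 3.14, 3.14].

## Interface

Orientations are given as a unit quaternion [w, x, y, z].
In Python, from bench import * gives the robot as it stands.
- The arm moves only by the tool carry_out, never from a script. Its argument "deltas" is a list that holds one entry, the list of rows, each a list of 5 numbers: the opening, from 0 (shut) to 1 (fully open), then the shift along the tool's x, y, z in m, then the turn about the tool's z in rad. In form: [[[claw, dx, dy, dz, spin], ...]]. A call has exactly 8 rows; each row shifts and turns the commanded pose from where the row before left it, along the tool's axes as they then stand; what a row does not reach is not made up. A row lasts 1/8 s, in which the tool goes at most 62.5 mm and 10.7 degrees, less where a joint would pass 70% of its speed; a pose out of reach is approached as far as the arm can. A call with a gripper value outside its range is refused whole. The fingers move at their own pace and stop on an object; "squeeze" is the grip in N (left out, the last holds). Time passes only in rows, so rows that do not move let the fingers close, or fill a call up. It gives the time, the measured TCP pose, the force and the opening at its end, in the units of the state.
- state(): the state, without advancing time (a new reading comes with each control period).
- get_image(name): name is "side" or "top"; returns a dict with "image" (420x560x3 uint8, red, green, blue), "mtx" (3x3 intrinsics, pixels), "world_from_camera" (4x4, takes a point from camera to world coordinates). Camera axes: x right, y down, z forward; pixel columns grow to the right and rows downward; lengths in m; the calibration is good to about 2 mm. A picture is of the moment at which its call begins. There is no depth.
- hand_in(): hands the job in, once; it reports no verdict.
The state is a dict: "time": time; "q": joint angles; "joint_velocities": joint speeds; "tau": joint torques, N m; "tcp_pos": TCP position; "ee_rot": TCP orientation; "force": force on the tool from outside, world axes, zero at the start; "ft_torque": the same for the moment, N m; "opening": opening from 0.0 (shut) to 1.0 (fully open).
Only numpy, scipy, OpenCV 4.12 (cv2) and the standard library are available. Lean on these libraries where they do the work, as an engineer would, in place of code of your own. Each camera call takes 0.05 s, during which the arm holds its last target. There are 200 camera calls.

## Task

The chip guard on the front rail of the wood lathe has been left open and clamped. Turn its tee-shaped clamp knob fully loose before moving the guard, slide the guard gently along the rail until it is fully shut against the stop at the headstock end, then turn the clamp knob firmly tight again so that the guard stays locked there. Leave the glue bottle, the bowl and the gouge undisturbed.

Things in the scene. Friction and masses are not known exactly. Their poses are not given: they have to be found in the camera images.
- lathe: Bench wood lathe, fixed, 720 mm long along its y; headstock (237 mm high) at its +y end, 75 to 245 mm beyond the rail. Origin on the table below the guard rail; x points away from the operator, y along the rail to the headstock. Rail: 20 x 30 mm bar at x = 0, top 220 mm above the table, posts at y = -220 and +300 mm (the latter, with the rubber stop, 246 mm high). Only the guard stands above it.
- guard (a joint): Travel of the chip guard in m: 0 = shut against the stop, growing as it opens towards lathe -y, to 0.26. Guard: aluminium saddle on the rail, 200 mm along the rail, 50 mm wide, top 237 mm above the table, with a clear framed pane hanging on its front. Clamp loose: it slides with about 4 N and stays where left. Clamp tight: 25 N shift it by no more than about 3 mm.
- guard_tab (a point): Centre of the guard's upright grip tab, to push or pinch: a plate 50 mm (lathe x) by 12 mm (lathe y) by 45 mm high standing on the saddle, top edge 282 mm above the table. It stands 85 mm from the clamp knob's axis, on the side away from the headstock. Axes as the lathe's; moves with the guard.
- clamp (a joint): Angle of the clamp knob in rad; grows clockwise seen from above, which tightens. 0 = fully loose, at its stop, tee bar across the rail (along lathe x); 1.57 = its other stop, bar along the rail. Below 0.5 the guard is free; above 0.6 the clamp bites ever harder; from about 1.15 it is tight. It turns with 0.16 Nm when loose, up to 0.25 Nm when tight, and stays where left.
- clamp_bar (a point): Centre of the knob's black tee bar, on its upright turning axis, at the bar's mid-height. Bar 84 mm long, 14 mm wide, 18 mm high; its underside 26 mm, its top 44 mm above the saddle's top (281 mm above the table); below it a boss of 15 mm radius. x axis along the bar, its -x end on the operator's side at clamp = 0, where it is parallel to lathe x. Moves with the guard.
- glue: Bystander: white glue bottle, 48 mm across, 100 mm high, standing in front of the lathe. Origin at its underside.
- bowl: Bystander: turned wooden bowl, 100 mm across, 45 mm high, in front of the lathe. Origin at its underside.
- gouge: Bystander: turning gouge, wooden handle and steel blade, 285 mm long, 28 mm thick, lying in front of the lathe. Origin below the handle's blade end, x towards the blade.

How it is judged:
By the outcome, as a careful person would: the job done as asked, in the order asked, and still so for the second after the job is handed in, with the robot touching nothing.
It also fails if it takes over 59 s, if anything falls off the work surface, if the arm or the gripper's body presses on something with over 40 N, if the wrist force passes 120 N, or if a joint passes its speed limit or range.

## Working session

There is one attempt and no reset: what is moved stays moved. The work goes in short steps, Python scripts to look and compute and a tool call to move; the robot and the scene stay as the last step left them, time stands still between calls to the robot, and variables do not carry over. Pictures are saved under pics/ and viewed, about 8 in all and at most 12, crops included, and the job is handed in when it is done.

Besides the shell and the picture viewer there is one more tool, called after "Request:" in YAML: its name, and indented under it one key for each argument. carry_out: Moves the arm, as the interface text tells. Its arguments: {"type":"object","properties":{"deltas":{"type":"array","items":{"type":"array","items":{"type":"array","items":{"type":"number"}}}},"squeeze":{"type":"number"}},"required":["deltas"]}

```bash
mkdir -p pics
python3 - <<'E'
from bench import *
import cv2,numpy as np
for n in("side","top"):
    d=get_image(n);cv2.imwrite(f"pics/{n}0.png",d["image"][:,:,::-1]);np.savez(f"{n}0.npz",**d)
    print(n,d["mtx"].round(1).tolist(),d["world_from_camera"].round(4).tolist())
s=state();print({k:np.round(v,3).tolist() for k,v in s.items()})
E
```

```text
side [[459.0, 0.0, 269.7], [0.0, 459.0, 204.6], [0.0, 0.0, 1.0]] [[-0.7809, -0.3803, 0.4956, -0.0596], [-0.6243, 0.5037, -0.5971, 0.6225], [-0.0226, -0.7756, -0.6308, 0.9101], [0.0, 0.0, 0.0, 1.0]]
top [[410.3, 0.0, 279.9], [0.0, 410.3, 206.5], [0.0, 0.0, 1.0]] [[-0.0095, -0.986, 0.1662, 0.3685], [-0.9999, 0.01, 0.0027, -0.0625], [-0.0043, -0.1662, -0.9861, 0.9769], [0.0, 0.0, 0.0, 1.0]]
{'time': 0.1, 'q': [-1.337, 0.159, 1.598, 0.0, 1.386, -0.21], 'joint_velocities': [0.001, 0.0, -0.003, 0.0, 0.001, 0.001], 'tau': [0.001, -38.651, -32.296, 0.07, 0.034, -0.0], 'tcp_pos': [0.247, -0.519, 0.214], 'ee_rot': [-0.001, 0.975, 0.22, -0.0], 'force': [0.119, -0.437, -0.483], 'ft_torque': [0.002, -0.03, -0.009], 'opening': 0.999}
```

View pics/side0.png

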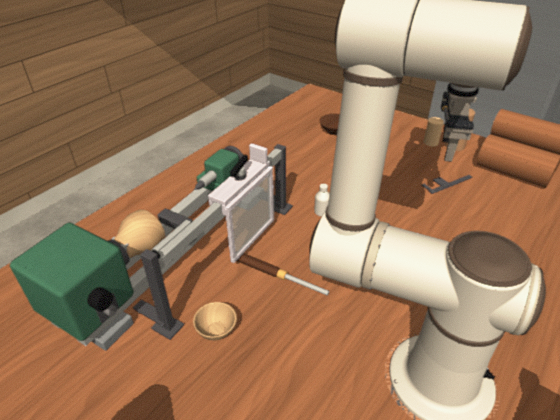

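View pics/top0.png

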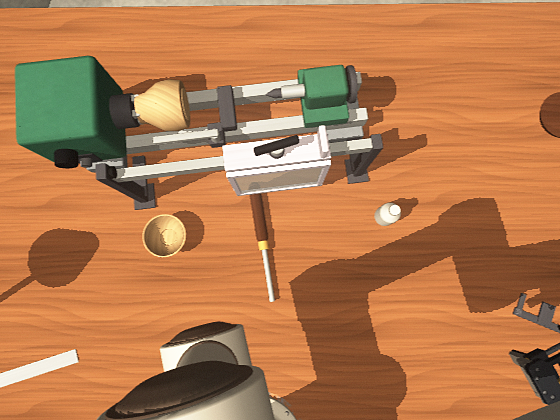

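The side view shows the lathe with headstock at lower left, and the guard near (250,200). In the top view, the black tee bar runs from about (255,152) to (298,139), the grip tab is at (323,140), the glue at (388,213), the bowl at (165,235) and the gouge at (262,245). Next I'll measure the bar, saddle and posts.

```bash
cat > h.py <<'E'
import cv2,numpy as np
def ray(d,p,z):
    K,T=d["mtx"],d["world_from_camera"]
    r=T[:3,:3]@np.linalg.solve(K,[p[0],p[1],1.]);o=T[:3,3]
    return o+r*(z-o[2])/r[2]
def px(d,P):
    T=np.linalg.inv(d["world_from_camera"]);c=T[:3,:3]@np.array(P)+T[:3,3];u=d["mtx"]@c
    return u[:2]/u[2]
def blob(m,near):
    n,l,s,c=cv2.connectedComponentsWithStats(m.astype(np.uint8))
    k=[i for i in range(1,n) if s[i,4]>40]
    i=min(k,key=lambda i:np.hypot(*(c[i]-near)));return l==i,s[i]
E
python3 - <<'E'
from h import *
d=np.load("top0.npz");im=d["image"]
hsv=cv2.cvtColor(im,cv2.COLOR_RGB2HSV)
m=np.zeros(im.shape[:2],bool);m[134:160,245:310]=True
m&=hsv[...,2]<60
b,s=blob(m,(277,146));pts=np.argwhere(b)[:,::-1].astype(np.float32)
r=cv2.minAreaRect(pts);print(s,r)
bx=cv2.boxPoints(r);print(np.array([ray(d,p,.281) for p in bx]).round(4))
print("centre",ray(d,r[0],.277))
c=cv2.resize(im[95:215,80:395],None,fx=2.5,fy=2.5,interpolation=cv2.INTER_CUBIC);cv2.imwrite("pics/topcrop.png",c[:,:,::-1])
E
```

```text
[254 135  45  21 194] ((276.04132080078125, 145.13763427734375), (8.524654388427734, 45.592533111572266), 73.3007583618164)
[[ 0.5917 -0.0142  0.281 ]
 [ 0.6149 -0.0915  0.281 ]
 [ 0.5998 -0.0956  0.281 ]
 [ 0.5767 -0.0185  0.281 ]]
centre [ 0.59704956 -0.0548138   0.277     ]
```

View pics/topcrop.png

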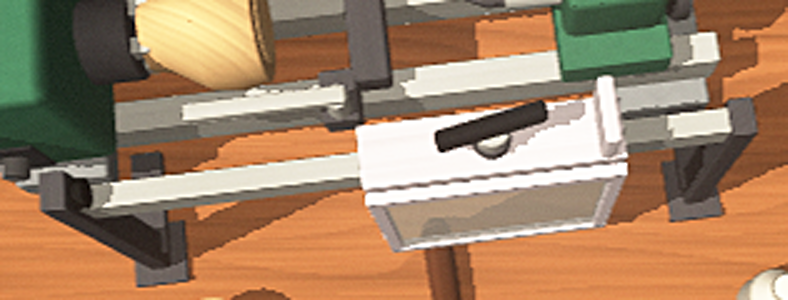

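Run:
```python
from h import *
d=np.load("top0.npz");im=d["image"]
f=lambda c:(80+c[0]/2.5,95+c[1]/2.5)
def line(c,z):
    P=[ray(d,f(p),z) for p in c];v=P[0]-P[1];print(np.array(P).round(4).tolist(),"len",np.linalg.norm(v).round(4),"yaw deg",np.degrees(np.arctan2(v[1],v[0])).round(1))
print("rail front edge");line([(105,211),(360,186)],.22)
print("rail back edge");line([(105,184),(360,155)],.22)
print("saddle back edge");line([(358,127),(597,93)],.237)
print("saddle front edge");line([(365,196),(626,162)],.237)
print("tab top");line([(606,78),(612,150)],.282)
print("bar long axis");line([(441,136),(546,107)],.281)
d2=np.load("side0.npz");print("bar centre in side",px(d2,ray(d,(276.0,145.1),.277)))
c=cv2.resize(d2["image"][120:280,120:320],None,fx=3.5,fy=3.5,interpolation=cv2.INTER_CUBIC);cv2.imwrite("pics/sidecrop.png",c[:,:,::-1])
```

```text
rail front edge
[[0.5513, 0.2383, 0.22], [0.5688, 0.0451, 0.22]] len 0.1939 yaw deg 95.2
rail back edge
[[0.5724, 0.2394, 0.22], [0.5932, 0.0454, 0.22]] len 0.1951 yaw deg 96.1
saddle back edge
[[0.6099, 0.0448, 0.237], [0.6346, -0.1352, 0.237]] len 0.1817 yaw deg 97.8
saddle front edge
[[0.5566, 0.0389, 0.237], [0.5806, -0.1554, 0.237]] len 0.1958 yaw deg 97.0
tab top
[[0.6295, -0.1374, 0.282], [0.5765, -0.1402, 0.282]] len 0.0531 yaw deg 3.0
bar long axis
[[0.5883, -0.0202, 0.281], [0.6088, -0.0945, 0.281]] len 0.0771 yaw deg 105.4
bar centre in side [238.96779792 164.00239485]
```

View pics/sidecrop.png

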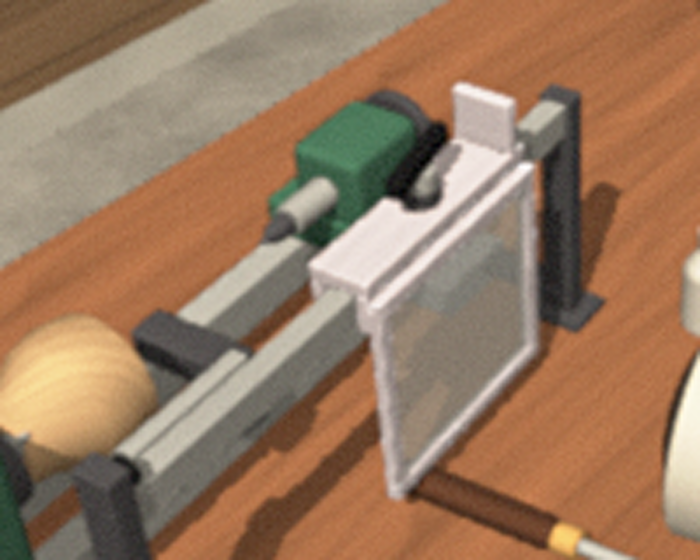

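The side crop shows the saddle, with the black bar at crop (416,160), which is where the top-view ray predicts it. The tab stands at (485,118).
- Lathe yaw is about 6.5°.
- The bar lies at yaw 106°, so clamp is about 1.40. Its centre is about (0.596, -0.056), and its size agrees with the given one.

Now moving.

Request:
carry_out:
  deltas:
    - [[1,0,0,-0.02,-0.176],[1,0,0,-0.02,-0.176],[1,0,0,-0.02,-0.176],[1,0,0,-0.02,-0.176],[1,0,0,-0.02,-0.176],[1,0,0,-0.02,-0.176],[1,0,0,-0.02,-0.176],[1,0,0,-0.02,-0.176]]
  squeeze: 25

```text
time: 1.1
tcp_pos: [0.2468, -0.519, 0.3747]
ee_rot: [-0.0, 0.599, 0.801, 0.0]
force: [0.6, 0.1, -0.2]
opening: 0.999
```

Request:
carry_out:
  deltas:
    - [[1,0.03,0.04,0,0],[1,0.035,0.047,0,0],[1,0.035,0.047,0,0],[1,0.035,0.047,0,0],[1,0.035,0.047,0,0],[1,0.035,0.047,0,0],[1,0.035,0.047,0,0],[1,0.03,0.04,0,0]]

```text
time: 2.1
tcp_pos: [0.5206, -0.1574, 0.3741]
ee_rot: [-0.0, 0.601, 0.799, 0.0]
force: [0.4, -0.2, 0.7]
opening: 1.001
```

Request:
carry_out:
  deltas:
    - [[1,0.019,0.025,0,0],[1,0.019,0.025,0,0],[1,0.019,0.025,0,0],[1,0.019,0.026,0,0],[1,0,0,0.015,0],[1,0,0,0.015,0],[1,0,0,0.015,0],[1,0,0,0.015,0]]

```text
time: 3.1
tcp_pos: [0.5952, -0.0591, 0.3132]
ee_rot: [-0.0, 0.602, 0.799, -0.0]
force: [1.3, -0.4, 0.3]
opening: 1.001
```

Run:
```python
from bench import *
from h import *
d=get_image("side");a=d["image"][90:250,150:350]
e=get_image("top");b=e["image"][90:210,200:350]
print(state()["tcp_pos"],state()["force"], px(d,state()["tcp_pos"]))
a=cv2.resize(a,(400,320),interpolation=cv2.INTER_CUBIC);b=cv2.resize(b,(400,320),interpolation=cv2.INTER_CUBIC)
cv2.imwrite("pics/c1.png",np.hstack([a,b])[:,:,::-1])
```

```text
[ 0.59452899 -0.05863057  0.31193589] [-0.56561857  0.0468039   0.20806245] [239.90186354 151.60754193]
```

View pics/c1.png

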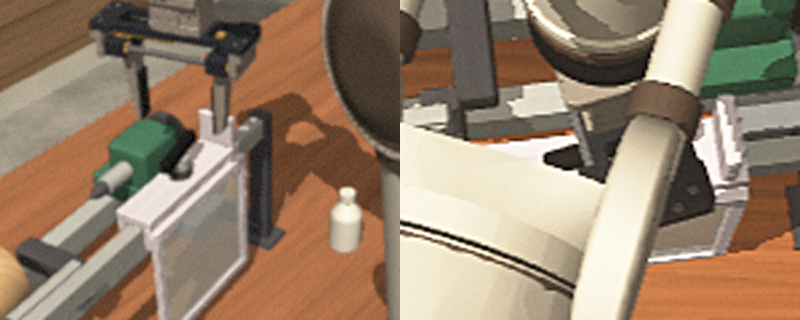

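The side crop shows the open fingers straddling the bar, with the bar at (180,150) and the fingers at (140,95) and (220,105). The top view is mostly hidden by the arm. Next I'll part-close, go down and grip.

Request:
carry_out:
  deltas:
    - [[0.5,0.003,0,0,0],[0.5,0,0,0,0],[0.5,0,0,0.01,0],[0.5,0,0,0.012,0],[0.5,0,0,0.012,0],[0.5,0,0,0.011,0],[0.5,0,0,0,0],[0.5,0,0,0,0]]

```text
time: 4.2
tcp_pos: [0.5951, -0.0556, 0.2699]
ee_rot: [0.0, 0.601, 0.799, 0.0]
force: [0.0, -0.5, -0.4]
opening: 0.5
```

Request:
carry_out:
  deltas:
    - [[0.3,0,0,0,0],[0.2,0,0,0,0],[0.1,0,0,0,0],[0,0,0,0,0],[0,0,0,0,0],[0,0,0,0,0],[0,0,0,0,0],[0,0,0,0,0]]
  squeeze: 20

```text
time: 5.2
tcp_pos: [0.5988, -0.0545, 0.27]
ee_rot: [0.004, 0.601, 0.799, 0.004]
force: [15.2, 3.1, -6.4]
opening: 0.15
```

Request:
carry_out:
  deltas:
    - [[0,0,0.002,0,0],[0,0,0.002,0,0],[0,0,0,0,0],[0,0,0,0,0],[0,0,0,0,-0.06],[0,0,0,0,-0.06],[0,0,0,0,-0.06],[0,0,0,0,-0.06]]
  squeeze: 45

```text
time: 6.2
tcp_pos: [0.599, -0.0545, 0.27]
ee_rot: [0.0, 0.501, 0.866, 0.0]
force: [1.2, 0.3, 1.2]
opening: 0.147
```

Run:
```python
from bench import *
import numpy as np
s=state();print({k:np.round(s[k],3).tolist() for k in("tcp_pos","ee_rot","force","ft_torque","opening","q")})
q=s["ee_rot"];print("psi",2*np.arctan2(q[2],q[1]))
```

```text
{'tcp_pos': [0.599, -0.055, 0.27], 'ee_rot': [0.0, 0.501, 0.866, 0.0], 'force': [1.185, 0.324, 1.158], 'ft_torque': [0.076, -0.36, -0.11], 'opening': 0.147, 'q': [-0.292, 0.195, 1.447, 0.0, 1.499, -0.814]}
psi 2.093134561743094
```

Request:
carry_out:
  deltas:
    - [[0,0,0,0,-0.13],[0,0,0,0,-0.13],[0,0,0,0,-0.13],[0,0,0,0,-0.13],[0,0,0,0,-0.13],[0,0,0,0,-0.13],[0,0,0,0,-0.13],[0,0,0,0,-0.1]]

```text
time: 7.2
tcp_pos: [0.5988, -0.0547, 0.2699]
ee_rot: [0.0, 0.019, 1.0, -0.0]
force: [1.3, -0.1, 1.6]
opening: 0.147
```

```bash
cat > st.py <<'E'
from bench import *
import numpy as np
s=state();print({k:np.round(s[k],3).tolist() for k in("time","tcp_pos","force","ft_torque","opening","q")})
q=s["ee_rot"];print("psi",2*np.arctan2(q[2],q[1]))
E
python3 st.py
```

```text
{'time': 7.2, 'tcp_pos': [0.599, -0.055, 0.27], 'force': [1.33, -0.111, 1.572], 'ft_torque': [0.089, -0.379, -0.239], 'opening': 0.147, 'q': [-0.292, 0.195, 1.447, -0.0, 1.499, -1.825]}
psi 3.104393187750325
```

Request:
carry_out:
  deltas:
    - [[0,0,0,0,-0.03],[0,0,0,0,-0.03],[0,0,0,0,-0.03],[0,0,0,0,-0.03],[0,0,0,0,-0.03],[0,0,0,0,-0.02],[0,0,0,0,0],[0,0,0,0,0]]

```text
time: 8.2
tcp_pos: [0.5988, -0.0547, 0.2699]
ee_rot: [0.0, -0.065, 0.998, -0.0]
force: [0.0, -3.1, 5.8]
opening: 0.146
```

```bash
python3 st.py
```

```text
{'time': 8.2, 'tcp_pos': [0.599, -0.055, 0.27], 'force': [0.039, -3.06, 5.845], 'ft_torque': [-0.335, -0.082, -0.307], 'opening': 0.146, 'q': [-0.292, 0.195, 1.447, -0.0, 1.499, -1.992]}
psi 3.271462067641604
```

Request:
carry_out:
  deltas:
    - [[0,0,0,0,-0.02],[0,0,0,0,-0.02],[0,0,0,0,-0.02],[0,0,0,0,0],[0,0,0,0,0],[0,0,0,0,0],[0,0,0,0,0],[0,0,0,0,0]]

```text
time: 9.2
tcp_pos: [0.5988, -0.0547, 0.2699]
ee_rot: [0.0, -0.094, 0.996, -0.0]
force: [0.7, -2.3, 5.2]
opening: 0.147
```

```bash
python3 st.py
```

```text
{'time': 9.2, 'tcp_pos': [0.599, -0.055, 0.27], 'force': [0.749, -2.265, 5.215], 'ft_torque': [-0.316, -0.099, -0.881], 'opening': 0.147, 'q': [-0.292, 0.195, 1.447, -0.0, 1.499, -2.051]}
psi 3.330284471124147
```

Torque jumped to 0.88 Nm, so the knob is at its loose stop. Releasing, lifting and looking.

Request:
carry_out:
  deltas:
    - [[0.3,0,0,0,0],[0.6,0,0,0,0],[0.6,0,0,0,0],[0.6,0,0,0,0],[0.6,0,0,-0.01,0],[0.6,0,0,-0.02,0],[0.6,0,0,-0.02,0.03],[0.6,0,0,0,0.04]]

```text
time: 10.2
tcp_pos: [0.5998, -0.0548, 0.3229]
ee_rot: [0.002, -0.059, 0.998, -0.001]
force: [-0.2, -0.5, 0.2]
opening: 0.602
```

```bash
python3 st.py
python3 - <<'E'
from bench import *
from h import *
d=get_image("side");a=d["image"][90:250,150:350]
e=get_image("top");b=e["image"][90:210,200:350]
a=cv2.resize(a,(400,320),interpolation=cv2.INTER_CUBIC);b=cv2.resize(b,(400,320),interpolation=cv2.INTER_CUBIC)
cv2.imwrite("pics/c2.png",np.hstack([a,b])[:,:,::-1])
E
```

```text
{'time': 10.2, 'tcp_pos': [0.6, -0.055, 0.323], 'force': [-0.202, -0.46, 0.235], 'ft_torque': [0.086, -0.099, -0.005], 'opening': 0.602, 'q': [-0.291, 0.178, 1.363, 0.0, 1.595, -1.981]}
psi 3.2605903418425135
```

View pics/c2.png

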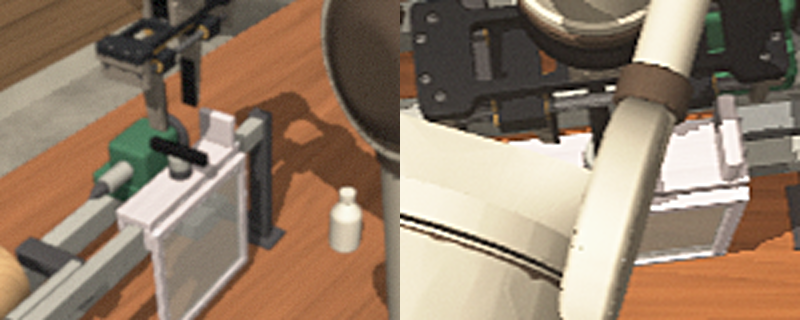

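The bar now lies across the rail, at (180,150) in the left crop, and the guard hasn't moved. Next, the tab.

Request:
carry_out:
  deltas:
    - [[0.6,0,-0.021,0,0],[0.6,0,-0.021,0,0],[0.6,0,-0.021,0,0],[0.6,0,-0.022,0,0],[0.6,0,0,0,0],[0.6,0,0,0.015,0],[0.6,0,0,0.015,0],[0.6,0,0,0.01,0]]

```text
time: 11.3
tcp_pos: [0.6083, -0.1379, 0.2775]
ee_rot: [-0.001, -0.061, 0.998, 0.001]
force: [-0.0, -0.1, 0.2]
opening: 0.6
```

Request:
carry_out:
  deltas:
    - [[0.6,0,0,0.014,0],[0.6,0,0,0.014,0],[0.4,0,0,0,0],[0.3,0,0,0,0],[0.2,0,0,0,0],[0.1,0,0,0,0],[0,0,0,0,0],[0,0,0,0,0]]
  squeeze: 15

```text
time: 12.3
tcp_pos: [0.6092, -0.1391, 0.2521]
ee_rot: [0.0, -0.06, 0.998, -0.0]
force: [0.3, -1.0, 2.1]
opening: 0.126
```

```bash
python3 st.py
```

```text
{'time': 12.3, 'tcp_pos': [0.609, -0.139, 0.252], 'force': [0.318, -0.992, 2.072], 'ft_torque': [-0.014, -0.132, -0.199], 'opening': 0.126, 'q': [-0.418, 0.264, 1.401, -0.0, 1.476, -2.108]}
psi 3.2614390677909153
```

Request:
carry_out:
  deltas:
    - [[0,0,0.003,0,0],[0,0,0.006,0,0],[0,0,0.01,0,0],[0,0,0.012,0,0],[0,0,0.012,0,0],[0,0,0.012,0,0],[0,0,0.01,0,0],[0,0,0.005,0,0]]

```text
time: 13.3
tcp_pos: [0.601, -0.0686, 0.252]
ee_rot: [0.001, -0.06, 0.998, -0.0]
force: [4.3, -3.9, 1.3]
opening: 0.134
```

```bash
python3 st.py
python3 - <<'E'
from h import *
d=np.load("top0.npz")
for p in [(113.6,171),(116.5,170.5),(222.5,148)]: print(ray(d,p,.235))
E
```

```text
{'time': 13.3, 'tcp_pos': [0.601, -0.069, 0.252], 'force': [4.341, -3.922, 1.339], 'ft_torque': [-0.591, -0.84, -0.208], 'opening': 0.134, 'q': [-0.313, 0.211, 1.463, 0.0, 1.466, -2.005]}
psi 3.2625222702988905
[0.56389712 0.24886317 0.235     ]
[0.56479988 0.2435023  0.235     ]
[0.60625764 0.04635254 0.235     ]
```

Request:
carry_out:
  deltas:
    - [[0,-0.0005,0.006,0,0],[0,-0.0005,0.012,0,0],[0,-0.0003,0.015,0,0],[0,-0.0002,0.015,0,0],[0,-0.0002,0.015,0,0],[0,-0.0002,0.015,0,0],[0,-0.0002,0.012,0,0],[0,-0.0001,0.008,0,0]]

```text
time: 14.3
tcp_pos: [0.5898, 0.0287, 0.252]
ee_rot: [-0.001, -0.06, 0.998, -0.0]
force: [-2.8, -5.2, 5.9]
opening: 0.131
```

```bash
python3 st.py
```

```text
{'time': 14.3, 'tcp_pos': [0.59, 0.029, 0.252], 'force': [-2.763, -5.178, 5.854], 'ft_torque': [-0.801, 0.237, -0.185], 'opening': 0.131, 'q': [-0.155, 0.178, 1.502, -0.001, 1.465, -1.846]}
psi 3.2622042681027588
```

Request:
carry_out:
  deltas:
    - [[0,0,0.005,0,0],[0,0,0.005,0,0],[0,0,0.004,0,0],[0,0,0.003,0,0],[0,0,0.002,0,0],[0,0,0.002,0,0],[0,0,0.002,0,0],[0,0,0.002,0,0]]

```text
time: 15.3
tcp_pos: [0.587, 0.053, 0.252]
ee_rot: [-0.001, -0.06, 0.998, -0.0]
force: [-3.2, -4.5, 5.2]
opening: 0.129
```

Request:
carry_out:
  deltas:
    - [[0,0,0.001,0,0],[0,0,0.001,0,0],[0,0,0.001,0,0],[0,0,0.001,0,0],[0,0,0.001,0,0],[0,0,0.001,0,0],[0,0,0,0,0],[0,0,0,0,0]]

```text
time: 16.3
tcp_pos: [0.5863, 0.0592, 0.252]
ee_rot: [-0.001, -0.06, 0.998, -0.0]
force: [-2.0, -3.8, 5.0]
opening: 0.126
```

Request:
carry_out:
  deltas:
    - [[0,0,0.001,0,0],[0,0,0.001,0,0],[0,0,0.001,0,0],[0,0,0.001,0,0],[0,0,0.001,0,0],[0,0,0.001,0,0],[0,0,0.001,0,0],[0,0,0,0,0]]

```text
time: 17.3
tcp_pos: [0.5855, 0.0657, 0.252]
ee_rot: [-0.001, -0.06, 0.998, -0.001]
force: [-3.0, -5.4, 5.0]
opening: 0.13
```

```bash
python3 st.py
python3 - <<'E'
from bench import *
from h import *
d=get_image("side");a=d["image"][150:350,80:330]
e=get_image("top");b=e["image"][110:230,90:240]
a=cv2.resize(a,(400,320),interpolation=cv2.INTER_CUBIC);b=cv2.resize(b,(400,320),interpolation=cv2.INTER_CUBIC)
cv2.imwrite("pics/c3.png",np.hstack([a,b])[:,:,::-1])
E
```

```text
{'time': 17.3, 'tcp_pos': [0.585, 0.066, 0.252], 'force': [-2.985, -5.4, 5.026], 'ft_torque': [-0.766, 0.064, -0.127], 'opening': 0.13, 'q': [-0.092, 0.174, 1.506, -0.001, 1.464, -1.783]}
psi 3.2618008229614746
```

View pics/c3.png

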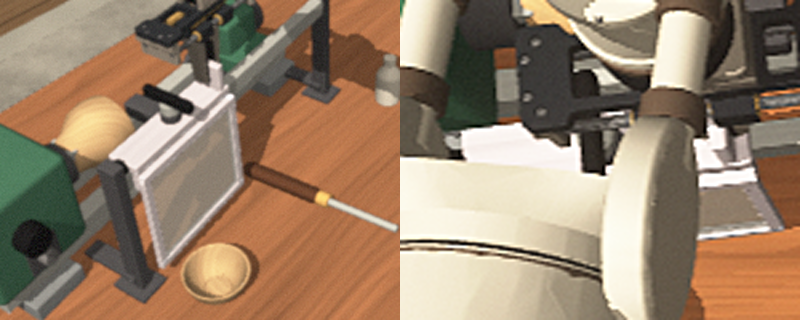

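The side crop shows the saddle's end almost at the post and stop, at (120,168). The bowl and gouge are clear of it. I'll creep on until the force rises.

Request:
carry_out:
  deltas:
    - [[0,0,0.001,0,0],[0,0,0.001,0,0],[0,0,0.001,0,0],[0,0,0.001,0,0],[0,0,0,0,0],[0,0,0,0,0],[0,0,0,0,0],[0,0,0,0,0]]

```text
time: 18.4
tcp_pos: [0.5855, 0.0657, 0.252]
ee_rot: [-0.001, -0.059, 0.998, -0.004]
force: [-0.1, -16.9, 4.4]
opening: 0.133
```

Request:
carry_out:
  deltas:
    - [[0,0,0.001,0,0],[0,0,0.001,0,0],[0,0,0.001,0,0],[0,0,0.001,0,0],[0,0,0,0,0],[0,0,0,0,0],[0,0,0,0,0],[0,0,0,0,0]]

```text
time: 19.4
tcp_pos: [0.5855, 0.0657, 0.2519]
ee_rot: [-0.001, -0.058, 0.998, -0.008]
force: [0.9, -28.8, 2.4]
opening: 0.133
```

Firm stop: the TCP stays at y=0.0657 while the force rises to 29 N. Relaxing, releasing and moving back to the knob.

Request:
carry_out:
  deltas:
    - [[0,0,-0.003,0,0],[0,0,-0.003,0,0],[0,0,0,0,0],[0.3,0,0,0,0],[0.6,0,0,0,0],[0.6,0,0,0,0],[0.6,0,0,-0.015,0],[0.6,0,0,-0.02,0]]

```text
time: 20.4
tcp_pos: [0.5859, 0.0682, 0.2874]
ee_rot: [-0.0, -0.06, 0.998, 0.0]
force: [0.5, 0.3, 0.7]
opening: 0.597
```

Request:
carry_out:
  deltas:
    - [[0.6,0,0,-0.02,0],[0.6,0,0,-0.017,0],[0.6,0,0,0,0],[0.6,0,0.02,0,0],[0.6,0,0.02,0,0],[0.6,0,0.022,0,0],[0.6,0,0.02,0,0],[0.6,0,0,0,0]]

```text
time: 21.4
tcp_pos: [0.5758, 0.1512, 0.3232]
ee_rot: [-0.0, -0.061, 0.998, 0.0]
force: [-0.2, -0.6, 0.7]
opening: 0.599
```

```bash
python3 st.py
python3 - <<'E'
from bench import *
from h import *
d=get_image("side");a=d["image"][150:310,80:280]
a=cv2.resize(a,(800,600),interpolation=cv2.INTER_CUBIC)
print(px(d,[.5751,.1501,.272]))
cv2.imwrite("pics/c4.png",a[:,:,::-1])
E
```

```text
{'time': 21.4, 'tcp_pos': [0.576, 0.151, 0.323], 'force': [-0.235, -0.636, 0.671], 'ft_torque': [0.041, -0.161, 0.01], 'opening': 0.599, 'q': [0.054, 0.164, 1.379, 0.0, 1.599, -1.64]}
psi 3.264631487361281
[184.16540758 211.74737364]
```

View pics/c4.png

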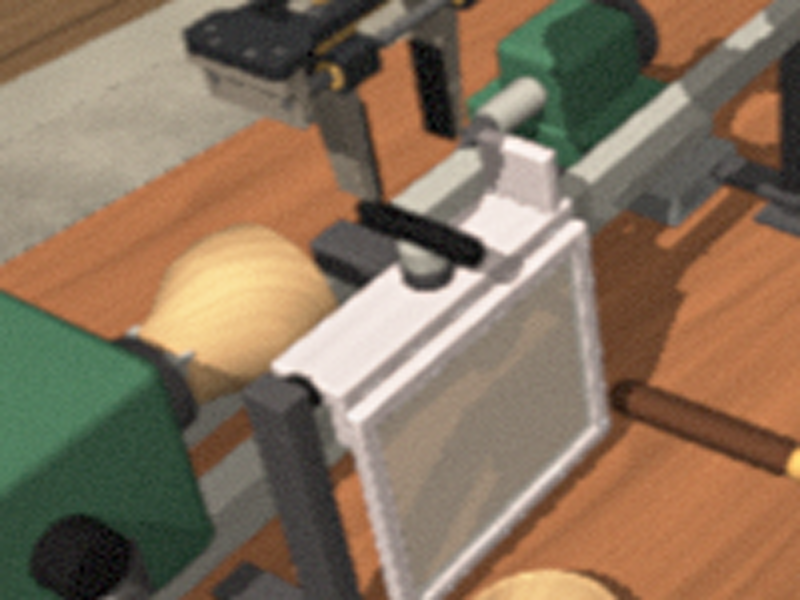

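The bar centre appears at crop (420,233), i.e. pixel (185,212), against a prediction of (184,212). The saddle end touches the rubber stop at (305,390). I'll go down with a slight bias towards the stop, so that closing can't draw the guard open.

Request:
carry_out:
  deltas:
    - [[0.6,0,0.001,0.01,0],[0.6,0,0,0.015,0],[0.6,0,0,0.015,0],[0.6,0,0,0.013,0],[0.5,0,0,0,0],[0.4,0,0,0,0],[0.3,0,0,0,0],[0.25,0,0,0,0]]
  squeeze: 20

```text
time: 22.45
tcp_pos: [0.5765, 0.1503, 0.2712]
ee_rot: [0.001, -0.06, 0.998, -0.0]
force: [-0.1, -0.7, -0.2]
opening: 0.252
```

Request:
carry_out:
  deltas:
    - [[0.2,0,0,0,0],[0.15,0,0,0,0],[0.1,0,0,0,0],[0,0,0,0,0],[0,0,0,0,0],[0,0,0,0,0],[0,0,0,0,0],[0,0,0,0,0]]

```text
time: 23.45
tcp_pos: [0.5763, 0.1502, 0.2707]
ee_rot: [0.0, -0.06, 0.998, -0.0]
force: [-0.1, -1.6, 2.2]
opening: 0.15
```

```bash
python3 st.py
```

```text
{'time': 23.45, 'tcp_pos': [0.576, 0.15, 0.271], 'force': [-0.084, -1.633, 2.225], 'ft_torque': [-0.124, -0.196, -0.054], 'opening': 0.15, 'q': [0.052, 0.18, 1.463, -0.0, 1.499, -1.639]}
psi 3.261738783816888
```

Request:
carry_out:
  deltas:
    - [[0,0,0.002,0,0],[0,0,0,0,0],[0,0,0,0,0.08],[0,0,0,0,0.1],[0,0,0,0,0.12],[0,0,0,0,0.12],[0,0,0,0,0.12],[0,0,0,0,0.12]]
  squeeze: 50

```text
time: 24.45
tcp_pos: [0.5762, 0.1499, 0.2707]
ee_rot: [0.001, 0.269, 0.963, -0.002]
force: [-0.3, -8.2, 1.6]
opening: 0.144
```

```bash
python3 st.py
```

```text
{'time': 24.45, 'tcp_pos': [0.576, 0.15, 0.271], 'force': [-0.282, -8.191, 1.596], 'ft_torque': [-1.613, -0.071, 0.172], 'opening': 0.144, 'q': [0.054, 0.18, 1.462, -0.005, 1.5, -0.972]}
psi 2.5971130000501286
```

Request:
carry_out:
  deltas:
    - [[0,0,0,0,0.12],[0,0,0,0,0.12],[0,0,0,0,0.12],[0,0,0,0,0.12],[0,0,0,0,0.12],[0,0,0,0,0.1],[0,0,0,0,0.08],[0,0,0,0,0]]

```text
time: 25.45
tcp_pos: [0.5757, 0.1495, 0.2707]
ee_rot: [0.001, 0.614, 0.79, -0.003]
force: [-2.6, -10.0, 2.8]
opening: 0.147
```

```bash
python3 st.py
```

```text
{'time': 25.45, 'tcp_pos': [0.576, 0.149, 0.271], 'force': [-2.624, -10.023, 2.836], 'ft_torque': [-1.815, 0.343, 0.046], 'opening': 0.147, 'q': [0.054, 0.18, 1.462, -0.006, 1.501, -0.195]}
psi 1.8200881041320183
```

Request:
carry_out:
  deltas:
    - [[0,0,0,0,0.04],[0,0,0,0,0.04],[0,0,0,0,0.03],[0,0,0,0,0.03],[0,0,0,0,0.02],[0,0,0,0,0],[0,0,0,0,0],[0,0,0,0,0]]

```text
time: 26.45
tcp_pos: [0.5756, 0.1495, 0.2707]
ee_rot: [0.001, 0.674, 0.738, -0.003]
force: [-2.3, -10.8, 3.5]
opening: 0.145
```

```bash
python3 st.py
```

```text
{'time': 26.45, 'tcp_pos': [0.576, 0.149, 0.271], 'force': [-2.254, -10.769, 3.496], 'ft_torque': [-1.814, 0.374, 0.429], 'opening': 0.145, 'q': [0.054, 0.18, 1.462, -0.006, 1.501, -0.036]}
psi 1.6614580334570368
```

Request:
carry_out:
  deltas:
    - [[0,-0.002,0,0,0],[0,0,0,0,0],[0.3,0,0,0,0],[0.6,0,0,0,0],[0.6,0,0,0,0],[0.6,0,0,-0.02,0],[0.6,0,0,-0.03,0],[0.6,0,0,-0.04,0]]

```text
time: 27.45
tcp_pos: [0.5757, 0.1505, 0.3604]
ee_rot: [-0.001, 0.674, 0.739, -0.001]
force: [0.2, 1.4, 0.2]
opening: 0.601
```

Request:
carry_out:
  deltas:
    - [[0.6,-0.03,0,-0.01,0],[0.6,-0.04,0,0,0],[0.6,-0.04,0,0,0],[0.6,-0.04,0,0,0],[0.6,-0.04,0,0,0],[0.6,-0.04,0,0,0],[0.6,-0.02,0,0,0],[0.6,0,0,0,0]]

```text
time: 28.45
tcp_pos: [0.5989, -0.0991, 0.3703]
ee_rot: [-0.0, 0.675, 0.738, 0.0]
force: [-0.3, 0.5, -0.6]
opening: 0.599
```

```bash
python3 st.py
python3 - <<'E'
from bench import *
from h import *
d=get_image("side");a=d["image"][150:310,80:280]
e=get_image("top");t0=np.load("top0.npz")["image"];s0=np.load("side0.npz")["image"]
# bystander check: mean image change around each, side view (glue,bowl,gouge)
for n,(x,y,w,h) in dict(glue=(314,182,16,36),bowl=(192,302,46,38),gouge=(262,262,68,34)).items():
    print(n,np.abs(d["image"][y:y+h,x:x+w].astype(int)-s0[y:y+h,x:x+w]).mean().round(2))
print("knob expected px",px(d,[.5751,.1501,.272]),"2mm open",px(d,[.5753,.1481,.272]))
a=cv2.resize(a,(750,600),interpolation=cv2.INTER_CUBIC)
cv2.imwrite("pics/c5.png",a[:,:,::-1]);cv2.imwrite("pics/c5t.png",e["image"][:,:,::-1])
E
```

```text
{'time': 28.45, 'tcp_pos': [0.599, -0.099, 0.37], 'force': [-0.268, 0.542, -0.58], 'ft_torque': [-0.048, -0.069, 0.035], 'opening': 0.599, 'q': [-0.363, 0.194, 1.255, 0.001, 1.694, -0.453]}
psi 1.6603069562579424
glue 10.36
bowl 4.23
gouge 8.62
knob expected px [184.16540758 211.74737364] 2mm open [184.77722955 211.24102322]
```

View pics/c5.png

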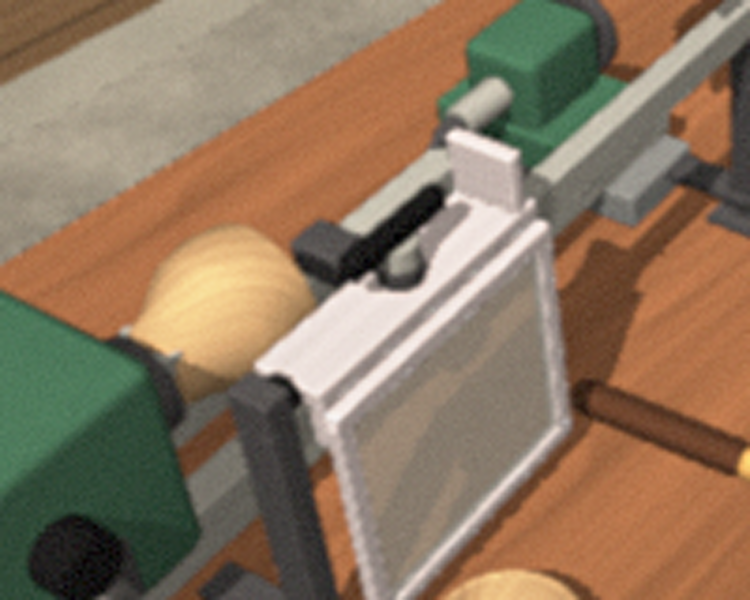

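View pics/c5t.png

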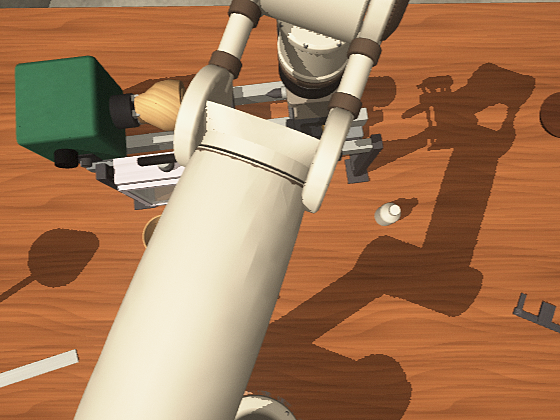

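The bar lies along the rail (crop (345,270) to (435,195)). The saddle corner, at (258,365), is unchanged since the stop was reached. The bowl, gouge and glue (388,213) are where they were. The gripper is clear, so I'm handing in.

```bash
python3 -c "
from bench import *
print(hand_in())"
```

```text
the job is handed in; nothing more can be done
None
```

The guard is shut against the headstock stop and clamped there. I handed the job in at about 28.5 s of the 59 s.

- **Loosening:** I gripped the tee bar and turned it anticlockwise about 1.4 rad. At its loose stop the torque rose from 0.3 to 0.9 Nm. I did not touch the tab until then.
- **Sliding:** I pinched the tab and slid the guard about 206 mm with 4–5 N. At the stop the tool stayed at the same position while the push rose to 29 N, and I then eased off and let go.
- **Tightening:** I gripped the knob again, with a slight pull towards the stop, and turned it clockwise about 1.6 rad. The torque ended at 0.43 Nm, at or near the tight stop.

**Last checks:**
- **Guard and clamp:** The final side image shows the bar along the rail. The saddle corner is at the same pixel as when it reached the stop, and the tool touches nothing.
- **Glue, bowl and gouge:** I saw no change in position for any of the three. The pixel-difference check was not clean (glue 10, gouge 9, bowl 4); I put that down to arm shadow. In the final top view the arm hides the gouge and most of the bowl.
- **Lock:** I did not pull-test it, so as not to shift the guard.

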